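Return the maroon leather sample board to its display stand

ROBOT

A 6-joint arm with a two-finger parallel gripper is mounted at the origin on the work surface. World frame = base frame: x ahead of the robot, y to its left, z up, the work surface at z = 0. Lengths are in mm, angles in rad, forces in N, time in s.
With the tool pointing down it reaches from about 375 to 975 mm from the base axis. Payload 3.8 kg.
Tool frame: the origin (TCP) lies between the finger pads; the fingertips stand 22 mm ahead of it and the grasp point (between the pads) lies 3 mm ahead of it; x points along the fingers, y is the direction in which the jaws open and shut, and the axes are right-handed (so a half turn about x gives the same grasp; the last joint's range is limited). The gripper opens to 88 mm and grips with 3 to 60 N. Pads are 18 mm wide; open, the fingers measure 123 mm over their backs; the gripper's body (75 mm by 187 mm) begins 45 mm behind the grasp point.
Start: joints at [-1.274, 0.264, 1.604, -0, 1.274, -0.037], TCP at [221.149, -637.739, 260.706] pointing down, gripper open.
Joint ranges: [-2.63, 2.63], [-0.94, 2.18], [0.31, 2.57], [-1.31, 4.45], [0, 2.66], [-2.55, 2.55]. Speed limits (rad/s): [2.57, 2.57, 3.14, 3.14, 3.14, 3.14].

INTERFACE

Orientations are given as a unit quaternion [w, x, y, z].
In Python, from bench import ctrl, viewer, nets gives the robot as it stands.
- The arm moves only by the shell command python3 -m creep 'ROWS' [FORCE]. ROWS is JSON, a list that holds one entry, the list of rows, each a list of 7 numbers: the turn, a rotation vector about the tool's x, y, z in degrees, then the shift along the tool's x, y, z in cm, then the finger opening in cm, from 0 to 8.81. A call has 1 to 10 rows; each row is the pose to reach, as a shift and turn from the pose commanded when the call began, along the tool's axes at that moment; what a row does not reach only later rows make up. A row lasts 1/8 s, in which the tool goes at most 62.5 mm and 10.7 degrees, less where a joint would pass 70% of its speed; a pose out of reach is approached as far as the arm can. A call with a gripper value outside its range is refused whole. The fingers move at their own pace and stop on an object; FORCE is the grip in N (left out, the last holds). Time passes only in rows, so rows that repeat a pose let the fingers close. It gives the time, the measured TCP pose, the force and the opening at its end, in the units of the state.
- ctrl.get_state(): the state, without advancing time (a new reading comes with each control period).
- viewer.capture(name): name is "scene" or "top" or "wrist"; returns (picture, depth): 384x512x3 uint8, red, green, blue; 384x512 float32, mm along the optical axis (not along the pixel's ray), 0 where there is no reading.
- viewer.camera_model(name): a dict with "intrinsics" (3x3 intrinsics, pixels), "dist" ([k1, k2, p1, p2, k3] as OpenCV has them; the pictures are not rectified), "R" (3x3) and "t" (3): a world point X has camera coordinates R X + t; the wrist camera has in their place "hand_eye" (4x4, takes a point from camera to tool coordinates, whose origin is the TCP and whose axes are the tool frame's). Camera axes: x right, y down, z forward; pixel columns grow to the right and rows downward; lengths in mm; the calibration is good to about 2 mm. A picture is of the moment at which its call begins: read the wrist's pose just before it. camera_model takes no time and is no camera call.
- ctrl.hand_in(): hands the job in, once; it reports no verdict.
Trained networks look in the newest picture that a camera, given by its name, has taken for a name from the list of things; names that differ only in an ending like _2 or _b are one class to them, and where a whole thing is asked for, a point or a joint stands for the part that bears it (a point fixed in the world has none). Each returns a list of dicts, best first, with "confidence" (0 to 1); they miss things now and then, are a little off and sometimes report something else, mostly with a low value. They report only what shows in the picture. A call takes as long as a camera call.
- nets.search_frame(camera, label): "location" ([column, row] in pixels, amid what is visible of it).
The state is a dict: "t": time; "joint_positions": joint angles; "joint_velocities": joint speeds; "joint_torque": joint torques, N m; "ee_pos": TCP position; "tool_rot": TCP orientation; "contact_force": force on the tool from outside, world axes, zero at the start; "ft_torque": the same for the moment, N m; "grip_width": finger opening in mm.
Only numpy, scipy, OpenCV 4.12 (cv2) and the standard library are available. Lean on these libraries where they do the work, as an engineer would, in place of code of your own. Each camera call takes 0.05 s, during which the arm holds its last target.

TASK

On the shoe-shop counter, take the maroon leather sample board out of the long grey returns holder and slide it, tab up, into the slot of the empty dark-wood display stand, all the way down to the bottom of the slot and not overhanging the stand's ends. Leave the teal board in the returns holder and the ochre board in its stand as they are.

Things in the scene. Friction and masses are not known exactly. Their poses are not given: they have to be found in the camera images.
- maroon_center (a point): Dark-red rigid board, 0.14 kg, upright in a bay of the grey holder (bay floor 10 mm above the table, 18 mm wide, 40 mm deep: lift it over 40 mm to free it). Slab 12 thick x 100 wide x 110 tall mm, grip tab 12 x 44 x 30 tall mm centred on top. Origin: centre of the 140 mm height; underside 70 mm below, tab's middle 55 mm above. x across thickness, y along width, z up. Either face may look either way.
- stand_a_slot (a point): Slot of the empty fixed dark-wood stand (80 x 130 mm foot, 65 mm tall). Origin: centre of the slot floor, 10 mm above the table; x across, y along the slot, z up. Open at top and both ends, 130 mm long; 17 mm wide up to 35 mm above the floor, then lips flare to 35 mm wide at 55 mm above the floor. Board home: its centre 70 mm above this point.
- teal_center (a point): Blue-green sample board, same shape and size as the maroon one, to be left in the holder's other bay, 132 mm along from the maroon one. Origin at its centre (half of 140 mm up), axes as the maroon one. Its top is 150 mm above the table: carry the maroon board over it.
- ochre_center (a point): Mustard-yellow sample board, same shape and size as the maroon one, to be left in the slot of the second stand, which is like the empty one. Origin at its centre (half of 140 mm up), axes as the maroon one. Its top is 150 mm above the table: carry the maroon board over it.

How it is judged (in metres and radians):
At the end, for the whole second after the job is handed in: Maroon board at rest, tab up, in the empty stand's slot: centre within 20 mm of the slot's centre along and across, underside within 10 mm of the slot floor, leaning under 0.2 rad, turned under 0.18 rad from the slot. Teal and ochre boards within 30 mm of their starts, throughout (x of maroon_center in the frame of stand_a_slot between -0.02 and 0.02 m and y of maroon_center in the frame of stand_a_slot between -0.02 and 0.02 m and z of maroon_center in the frame of stand_a_slot between 0.06 and 0.08 m and angle between maroon_center's own z axis and vertical below 0.2 rad and angle between the y axis of maroon_center and the y axis of stand_a_slot, either way round below 0.18 rad and linear speed of maroon below 0.02 m/s and distance of each of teal_center, ochre_center from where it was at the start of the episode below 0.03 m); the robot touches nothing.
It fails at once if the teal board is moved by more than 30 mm (distance of teal_center from where it was at the start of the episode above 0.03 m).
It fails at once if the ochre board is moved by more than 30 mm (distance of ochre_center from where it was at the start of the episode above 0.03 m).
It also fails if it takes over 48 s, if anything falls off the work surface, if the arm or the gripper's body presses on something with over 40 N, if the wrist force passes 120 N, or if a joint passes its speed limit or range.

## Working session

There is one attempt and no reset: what is moved stays moved. The work goes in short steps, Python scripts to look and compute and a shell command to move; the robot and the scene stay as the last step left them, time stands still between calls to the robot, and variables do not carry over. Pictures are saved under pics/ and viewed, and the job is handed in when it is done.

```bash
ls; mkdir -p pics
cat > h.py <<'E'
import numpy as np, cv2
from bench import ctrl, viewer, nets
def snap(cam,fn):
    p,d=viewer.capture(cam); cv2.imwrite('pics/'+fn,p[:,:,::-1]); np.savez('pics/'+fn[:-4]+'_'+cam,p=p,d=d); return p,d
def world(cam,px,d,T=None):
    m=viewer.camera_model(cam);K=np.array(m['intrinsics'])
    px=np.array(px,float).reshape(-1,1,2)
    n=cv2.undistortPoints(px,K,np.array(m['dist']))[:,0]
    d=np.array(d).reshape(-1,1)
    c=np.hstack([n*d,d])
    if cam!='wrist': return (c-np.array(m['t']))@np.array(m['R'])
def cloud(cam,d):
    v,u=np.nonzero(d>0); return u,v,world(cam,np.stack([u,v],1),d[v,u])
E
python3 - <<'E'
from h import *
s=ctrl.get_state();print(s)
for c in('scene','top'):
    p,d=snap(c,c+'0.png')
    for l in('maroon_center','stand_a_slot','teal_center','ochre_center'):
        r=nets.search_frame(c,l)
        for q in r[:3]:
            u,v=q['location'];z=d[int(v),int(u)]
            print(c,l,q['confidence'],q['location'],world(c,[u,v],z).round())
E
```

```text
pics
{'t': 0.0, 'joint_positions': array([-1.27389901e+00,  2.64737008e-01,  1.60537860e+00,  1.60539135e-05,
        1.27370523e+00, -3.68946510e-02]), 'joint_velocities': array([-1.63765068e-04, -1.04018364e-03, -5.38704129e-04,  2.83934588e-05,
       -6.68736970e-05,  9.89589369e-04]), 'joint_torque': array([ 4.82933337e-04, -5.02118325e+01, -3.56870556e+01,  7.29224319e-02,
        2.95640551e-02, -1.90715691e-04]), 'ee_pos': array([ 220.9593518 , -637.102192  ,  259.39635597]), 'tool_rot': array([-0.11668263, -0.69718475, -0.1182463 ,  0.69737824]), 'contact_force': array([-0.26110016, -0.88686128,  0.12496698]), 'ft_torque': array([-0.0086456 ,  0.00923575, -0.00101814]), 'grip_width': 87.98204739889712}
scene maroon_center 0.8 [198.5, 220.3] [[ 475. -140.   96.]]
scene stand_a_slot 0.75 [274.8, 206.7] [[520.  68.  10.]]
scene teal_center 0.7 [134.9, 256.7] [[ 447. -272.   98.]]
scene ochre_center 0.83 [310.1, 133.0] [[503. 270. 108.]]
top maroon_center 0.66 [323.4, 208.7] [[ 464. -129.  115.]]
top stand_a_slot 0.72 [230.2, 182.3] [[530.  57.   8.]]
top teal_center 0.92 [390.5, 225.0] [[ 435. -264.   99.]]
top ochre_center 0.79 [118.5, 186.7] [[501. 261. 124.]]
```

View pics/scene0.png

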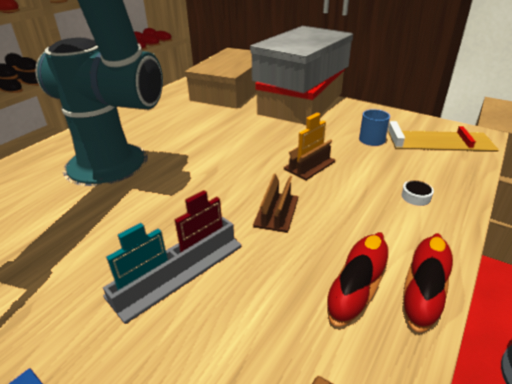

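View pics/top0.png

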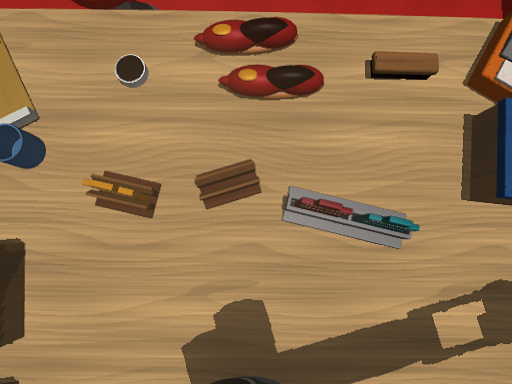

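Run:
```python
from h import *
P={}
for c in('scene','top'):
    d=np.load(f'pics/{c}0_{c}.npz');u,v,w=cloud(c,d['d']);col=d['p'][v,u]
    def fit(name,m):
        q=w[m]
        if len(q)<10: print(c,name,len(q));return
        (cx,cy),(a,b),an=cv2.minAreaRect(q[:,:2].astype(np.float32))
        print(c,name,len(q),'c',q.mean(0).round(1),'rect',np.round([cx,cy,a,b,an],1),'z',np.percentile(q[:,2],[2,98]).round())
        e,V=np.linalg.eigh(np.cov(q[:,:2].T));print('   long axis deg',np.degrees(np.arctan2(V[1,1],V[0,1])).round(1))
    for n,(x,y) in dict(mar=(470,-135),teal=(440,-268),och=(502,266)).items():
        r=np.hypot(w[:,0]-x,w[:,1]-y)
        fit(n+' tab',(r<55)&(w[:,2]>128)&(w[:,2]<165))
        fit(n+' board',(r<75)&(w[:,2]>95)&(w[:,2]<165))
    r=np.hypot(w[:,0]-525,w[:,1]-60)
    fit('stand top',(r<110)&(w[:,2]>58)&(w[:,2]<72))
    fit('stand upper',(r<110)&(w[:,2]>40)&(w[:,2]<72))
    fit('slot floor',(r<80)&(w[:,2]>4)&(w[:,2]<16))
```

```text
scene mar tab 294 c [ 473.6 -136.6  142.2] rect [ 470.5 -134.3   43.3   14.3   77.1] z [129. 151.]
   long axis deg 75.7
scene mar board 968 c [ 474.1 -138.3  120.7] rect [ 471.2 -134.3   99.6   15.3   78.2] z [ 96. 151.]
   long axis deg 76.8
scene teal tab 406 c [ 444.4 -265.   141.9] rect [ 441.9 -262.9   44.5   14.3   78.3] z [128. 151.]
   long axis deg 75.5
scene teal board 1308 c [ 444.9 -266.   120.7] rect [ 442.  -263.1  101.    14.7   77.3] z [ 96. 150.]
   long axis deg 76.3
scene och tab 152 c [502.9 280.  142.4] rect [501.9 284.2  46.2  13.4  76.5] z [129. 153.]
   long axis deg 74.2
scene och board 461 c [503.1 277.7 121.8] rect [501.7 283.9 104.9  13.7  77.5] z [ 96. 152.]
   long axis deg 76.1
scene stand top 292 c [526.3  54.5  63.6] rect [526.2  61.7  46.3 133.   17.8] z [59. 67.]
   long axis deg 108.8
scene stand upper 609 c [528.2  50.6  56.1] rect [526.4  61.4  46.3 133.7  17.8] z [41. 67.]
   long axis deg 108.4
scene slot floor 682 c [541.9  45.7  10.6] rect [526.9  60.6  79.9 132.8  17.9] z [ 5. 15.]
   long axis deg 92.5
top mar tab 199 c [ 470.3 -131.9  147
[... 308 characters left out ...]
 axis deg 76.8
top teal board 483 c [ 441.  -255.8  129.1] rect [ 440.9 -262.5  101.8   12.6   76.9] z [ 97. 151.]
   long axis deg 76.1
top och tab 196 c [500.8 281.4 147.9] rect [501.7 284.4  44.7  12.   77.6] z [130. 153.]
   long axis deg 77.9
top och board 406 c [499.1 275.5 132.2] rect [501.7 284.1 102.   13.1  77.7] z [ 97. 152.]
   long axis deg 78.3
top stand top 526 c [528.5  63.2  63.2] rect [527.9  61.8  46.2 129.4  18.1] z [58. 67.]
   long axis deg 107.3
top stand upper 910 c [529.5  62.8  57.8] rect [527.9  61.8  46.2 129.4  18.1] z [42. 66.]
   long axis deg 107.9
top slot floor 1014 c [518.2  59.5  10.2] rect [529.7  63.  131.7 130.   18.4] z [ 7. 14.]
   long axis deg 108.4
```

```bash
cat >> h.py <<'E'
from scipy.spatial.transform import Rotation as Ro
def go(x,y,z,jaw):
    s=ctrl.get_state();q=s['tool_rot'];R=Ro.from_quat([*q[1:],q[0]]);M=R.as_matrix();j=s['joint_positions']
    print('t',round(s['t'],2),'pos',s['ee_pos'].round(1),'x',M[:,0].round(3),'jaw deg',np.degrees(np.arctan2(M[1,1],M[0,1])).round(2),'j',j.round(2),'F',s['contact_force'].round(1),'w',round(s['grip_width'],1))
    for a in(jaw,jaw+180):
        a=np.radians(a);X=np.array([0,0,-1.]);Y=np.array([np.cos(a),np.sin(a),0]);T=np.stack([X,Y,np.cross(X,Y)],1)
        rv=(R.inv()*Ro.from_matrix(T)).as_rotvec(degrees=True)
        print('rot',rv.round(2),'cm',(M.T@(np.array([x,y,z])-s['ee_pos'])/10).round(2))
E
python3 -c "
from h import *
go(471,-133.7,200,-13)"
```

```text
t 0.5 pos [ 221.1 -637.7  260.7] x [-0.  0. -1.] jaw deg -70.88 j [-1.27  0.26  1.6  -0.    1.27 -0.04] F [0.1 0.6 0.1] w 88.1
rot [-57.88  -0.     0.  ] cm [  6.07 -39.44 -40.12]
rot [122.12   0.     0.  ] cm [  6.07 -39.44 -40.12]
```

```bash
python3 -m creep '[[[-57.88,0,0,5,-39.44,-40.12,8.8],[-57.88,0,0,5,-39.44,-40.12,8.8],[-57.88,0,0,5,-39.44,-40.12,8.8],[-57.88,0,0,5,-39.44,-40.12,8.8],[-57.88,0,0,5,-39.44,-40.12,8.8],[-57.88,0,0,5,-39.44,-40.12,8.8],[-57.88,0,0,5,-39.44,-40.12,8.8],[-57.88,0,0,5,-39.44,-40.12,8.8],[-57.88,0,0,5,-39.44,-40.12,8.8],[-57.88,0,0,5,-39.44,-40.12,8.8]]]' 30
python3 - <<'E'
from h import *
go(471,-133.7,138,-13)
p,d=snap('wrist','w1.png')
E
```

```text
t: 1.75
ee_pos: [472.0, -130.1, 210.6]
tool_rot: [0.442, 0.552, 0.442, -0.552]
contact_force: [-0.5, -0.7, 0.1]
grip_width: 87.8
t 1.75 pos [ 472.  -130.1  210.6] x [ 0.     0.001 -1.   ] jaw deg -12.63 j [-0.32 -0.05  2.05  0.    1.15 -0.1 ] F [-0.5 -0.7  0.1] w 87.8
rot [ 0.37 -0.05  0.  ] cm [ 7.26 -0.02  0.38]
rot [-1.7963e+02 -1.0000e-02 -7.0000e-02] cm [ 7.26 -0.02  0.38]
```

View pics/w1.png

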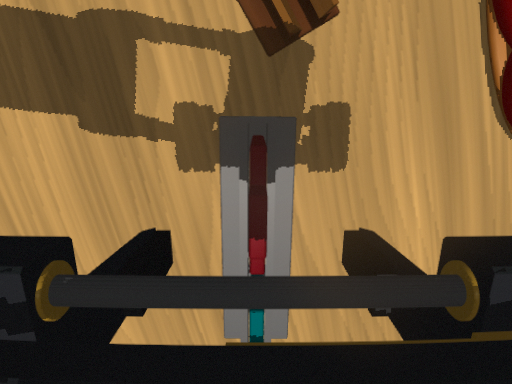

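The wrist picture shows the maroon board edge-on at column about 258, midway between the fingers (inner edges about 172 and 343), with teal below at (257, 325). The arm is lined up, so I'll check it has settled.

```bash
python3 -c "
from h import *
go(471,-133.7,138,-13)"
```

```text
t 1.8 pos [ 471.5 -131.8  210.7] x [-0. -0. -1.] jaw deg -12.73 j [-0.32 -0.05  2.05 -0.    1.15 -0.1 ] F [ 0.2 -0.3 -0.6] w 87.8
rot [0.27 0.01 0.01] cm [ 7.27 -0.01  0.2 ]
rot [-1.7973e+02 -2.0000e-02  1.0000e-02] cm [ 7.27 -0.01  0.2 ]
```

Still settling towards the commanded pose, so pure descent, then close, then lift.

```bash
python3 -m creep '[[[0,0,0,0,0,0,8.8],[0,0,0,3.5,0,0,8.8],[0,0,0,6,0,0,8.8],[0,0,0,7.27,0,0,8.8],[0,0,0,7.27,0,0,5],[0,0,0,7.27,0,0,2],[0,0,0,7.27,0,0,0.8],[0,0,0,7.27,0,0,0.8],[0,0,0,7.27,0,0,0.8],[0,0,0,7.27,0,0,0.8]]]' 30
python3 -c "
from h import *
go(471,-133.7,138,-13)"
```

```text
t: 3.05
ee_pos: [471.1, -133.6, 138.1]
tool_rot: [0.44, 0.553, 0.44, -0.553]
contact_force: [0.5, 1.0, 0.4]
grip_width: 30.3
t 3.05 pos [ 471.1 -133.6  138.1] x [ 0. -0. -1.] jaw deg -12.98 j [-0.33  0.03  2.12 -0.    1.   -0.1 ] F [0.5 1.  0.4] w 30.3
rot [ 0.02  0.   -0.01] cm [ 0.01 -0.    0.01]
rot [-1.7998e+02  2.0000e-02  0.0000e+00] cm [ 0.01 -0.    0.01]
```

```bash
python3 -m creep '[[[0,0,0,0,0,0,0.8],[0,0,0,0,0,0,0.8],[0,0,0,0,0,0,0.8],[0,0,0,0,0,0,0.8],[0,0,0,0,0,0,0.8],[0,0,0,0,0,0,0.8]]]' 30
```

```text
t: 3.8
ee_pos: [470.9, -133.6, 138.0]
tool_rot: [-0.44, -0.553, -0.44, 0.553]
contact_force: [-0.3, -0.4, -0.5]
grip_width: 11.7
```

Closed on 11.7 mm, which matches the 12 mm tab. Lifting 100 mm.

```bash
python3 -m creep '[[[0,0,0,0,0,0,0.8],[0,0,0,-1,0,0,0.8],[0,0,0,-2.5,0,0,0.8],[0,0,0,-4,0,0,0.8],[0,0,0,-6,0,0,0.8],[0,0,0,-8,0,0,0.8],[0,0,0,-10,0,0,0.8],[0,0,0,-10,0,0,0.8],[0,0,0,-10,0,0,0.8]]]' 40
python3 - <<'E'
from h import *
go(527,61.7,238,18)
for c in('scene','top'):
    p,d=snap(c,c+'1.png');u,v,w=cloud(c,d)
    col=p[v,u].astype(int)
    red=(col[:,0]>1.8*col[:,1])&(col[:,0]>1.8*col[:,2])
    m=red&(np.hypot(w[:,0]-471,w[:,1]+134)<70)&(w[:,2]>100)
    q=w[m];print(c,len(q),cv2.minAreaRect(q[:,:2].astype(np.float32)),np.percentile(q[:,2],[1,99]))
snap('wrist','w2.png')
E
```

```text
t: 4.92
ee_pos: [470.8, -133.6, 237.9]
tool_rot: [-0.44, -0.553, -0.44, 0.553]
contact_force: [0.1, 0.3, -1.6]
grip_width: 11.7
t 4.92 pos [ 470.8 -133.6  237.9] x [ 0. -0. -1.] jaw deg -12.99 j [-0.33 -0.08  2.02 -0.    1.2  -0.1 ] F [ 0.1  0.3 -1.6] w 11.7
rot [-30.99   0.    -0.  ] cm [-1.000e-02  1.090e+00 -2.029e+01]
rot [ 1.4901e+02 -0.0000e+00 -1.0000e-02] cm [-1.000e-02  1.090e+00 -2.029e+01]
scene 2444 ((469.5433654785156, -134.23121643066406), (99.86451721191406, 26.189973831176758), 82.72974395751953) [114.38080823 249.9375964 ]
top 195 ((471.7401428222656, -106.07918548583984), (46.42692184448242, 17.66522216796875), 77.73133850097656) [119.41536472 253.61253309]
```

View pics/scene1.png

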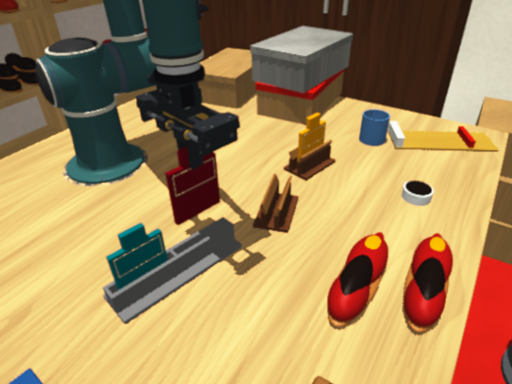

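View pics/w2.png

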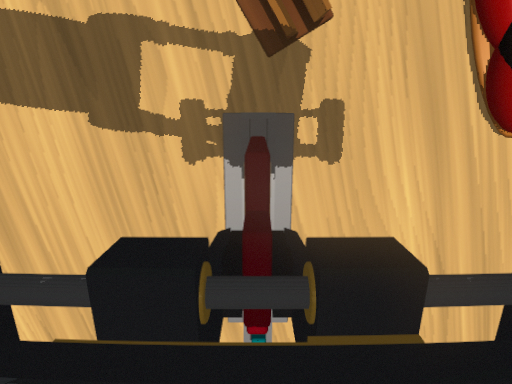

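The scene picture shows the maroon board hanging clear of the holder at about (194, 188), with teal still at (137, 255). Now I'll check how it hangs: lean and position relative to the tool.

```bash
cat >> h.py <<'E'
def board(fn,c,x,y,jaw,zlo,zhi,r=75):
    d=np.load(fn);p=d['p'];u,v,w=cloud(c,d['d']);col=p[v,u].astype(int)
    red=(col[:,0]>1.8*col[:,1])&(col[:,0]>1.8*col[:,2])
    a=np.radians(jaw);n=np.array([np.cos(a),np.sin(a)]);l=np.array([-n[1],n[0]])
    q=w-np.array([x,y,0]);N=q[:,:2]@n;L=q[:,:2]@l;Z=w[:,2]
    m=red&(abs(L)<r)&(abs(N)<15)&(Z>zlo)&(Z<zhi)
    N,L,Z=N[m],L[m],Z[m]
    f=(abs(N-np.median(N))<4)
    A=np.stack([L[f],Z[f]-Z[f].mean(),np.ones(f.sum())],1);k=np.linalg.lstsq(A,N[f],rcond=None)[0]
    print(fn,len(N),'face: yaw err deg',np.degrees(k[0]).round(2),'lean',np.degrees(k[1]).round(2),'offset',k[2].round(2),'zrange',np.percentile(Z,[1,99]).round(1))
    bins=np.arange(-45,46,10); 
    bz=[Z[abs(L-b)<5].min() if (abs(L-b)<5).sum()>5 else np.nan for b in bins];print('bottom by L',np.round(bz,1))
    for z in np.arange(zlo+10,zhi,15):
        s=abs(Z-z)<5
        if s.sum()>5: print('  z',z,'L range',L[s].min().round(1),L[s].max().round(1))
E
python3 -c "
from h import *
board('pics/scene1_scene.npz','scene',470.8,-133.6,-13,100,262)"
```

```text
pics/scene1_scene.npz 2444 face: yaw err deg -0.59 lean -0.08 offset 4.87 zrange [114.4 249.9]
bottom by L [113.9 113.2 114.  111.5 112.3 111.9 112.7 114.2 113.3 113.8]
  z 110 L range -49.7 45.1
  z 125 L range -50.1 49.7
  z 140 L range -49.9 48.5
  z 155 L range -50.4 47.0
  z 170 L range -50.2 46.6
  z 185 L range -50.1 40.3
  z 200 L range -50.3 45.8
  z 215 L range -50.0 46.3
  z 230 L range -23.0 -7.2
  z 245 L range -22.7 -5.1
```

```bash
python3 -m creep '[[[-6,0,0,0,0.2,-3,0.8],[-14,0,0,0,0.5,-8,0.8],[-22,0,0,0,0.8,-13,0.8],[-28,0,0,0,1,-17,0.8],[-31,0,0,0,1.09,-20.29,0.8],[-31,0,0,0,1.09,-20.29,0.8],[-31,0,0,0,1.09,-20.29,0.8],[-31,0,0,0,1.09,-20.29,0.8],[-31,0,0,0,1.09,-20.29,0.8]]]' 40
python3 - <<'E'
from h import *
go(527.2,61.7,138,18)
for c in('scene','top','wrist'): snap(c,c+'3.png')
board('pics/scene3_scene.npz','scene',527,61.7,18,100,262)
s=ctrl.get_state();R=Ro.from_quat([*s['tool_rot'][1:],s['tool_rot'][0]]).as_matrix()
m=viewer.camera_model('wrist');D=np.load('pics/wrist3_wrist.npz');d=D['d'];v,u=np.nonzero(d>0)
n=cv2.undistortPoints(np.stack([u,v],1).astype(float).reshape(-1,1,2),np.array(m['intrinsics']),np.array(m['dist']))[:,0]
z=d[v,u][:,None];c=np.hstack([n*z,z]);H=np.array(m['hand_eye']);w=(c@H[:3,:3].T+H[:3,3])@R.T+s['ee_pos']
a=np.radians(18);nn=np.array([np.cos(a),np.sin(a)]);l=np.array([-nn[1],nn[0]]);q=w[:,:2]-[527.2,61.7];N=q@nn;L=q@l;Z=w[:,2]
mm=(abs(N)<60)&(abs(L)<80)
for z0,z1 in((57,75),(4,15),(100,230)):
  for L0 in range(-60,80,20):
    k=mm&(Z>z0)&(Z<z1)&(abs(L-L0)<10)
    if k.sum()>15:
        print(z0,'L',L0,k.sum(),'N-',np.round([N[k&(N<0)].min(),N[k&(N<0)].max()] if (k&(N<0)).any() else [],1),'N+',np.round([N[k&(N>0)].min(),N[k&(N>0)].max()] if (k&(N>0)).any() else [],1))
# top camera lips
for cam in('top','scene'):
  D=np.load(f'pics/{cam}0_{cam}.npz');u,v,w=cloud(cam,D['d']);q=w[:,:2]-[527.2,61.7];N=q@nn;L=q@l;Z=w[:,2]
  k=(Z>61)&(Z<70)&(abs(N)<40)&(abs(L)<80)
  print(cam,[ (N[k&(abs(L-x)<10)&(N<0)].mean().round(1),N[k&(abs(L-x)<10)&(N>0)].mean().round(1)) for x in(-50,-30,-10,10,30,50) if (k&(abs(L-x)<10)&(N>0)).any() and (k&(abs(L-x)<10)&(N<0)).any()],L[k].min(),L[k].max(),N[k].min(),N[k].max())
E
```

```text
t: 6.2
ee_pos: [527.1, 60.6, 238.0]
tool_rot: [0.572, 0.416, 0.572, -0.416]
contact_force: [0.8, -0.3, -1.4]
grip_width: 11.6
t 6.2 pos [527.1  60.6 238. ] x [-0. -0. -1.] jaw deg 17.92 j [ 0.07  0.01  1.94 -0.    1.2  -0.24] F [ 0.8 -0.3 -1.4] w 11.6
rot [-0.08  0.01  0.01] cm [10.    0.05 -0.1 ]
rot [ 1.7992e+02  1.0000e-02 -1.0000e-02] cm [10.    0.05 -0.1 ]
pics/scene3_scene.npz 756 face: yaw err deg 1.37 lean -0.23 offset 4.42 zrange [115.3 251.4]
bottom by L [113.5 113.5 113.7 113.8 117.6 119.5 118.4 119.5 118.4   nan]
  z 110 L range -50.8 -18.6
  z 125 L range -52.3 33.9
  z 140 L range -52.2 31.7
  z 155 L range -52.6 39.2
  z 170 L range -52.9 36.6
  z 185 L range -52.6 36.6
  z 200 L range -52.6 23.0
  z 215 L range -53.5 -6.4
  z 230 L range -25.2 -8.4
  z 245 L range -25.0 -6.1
57 L -60 21 N- [-21.9 -14.6] N+ [15.5 23.7]
57 L -40 316 N- [-21.8 -13.4] N+ [15.4 23.6]
57 L -20 326 N- [-21.4 -13.2] N+ [15.2 24. ]
57 L 0 360 N- [-21.9 -13. ] N+ [15.  23.9]
57 L 20 361 N- [-21.6 -12.7] N+ [15.7 23.6]
57 L 40 387 N- [-21.2 -12.6] N+ [15.6 24.2]
57 L 60 284 N- [-21.8 -13.2] N+ [
[... 456 characters left out ...]
 [-14.2  -0.1] N+ [ 0.3 17.2]
100 L 40 1272 N- [-5.4 -0.1] N+ [0.2 7.1]
top [(np.float64(-19.2), np.float64(19.8)), (np.float64(-19.1), np.float64(19.5)), (np.float64(-18.9), np.float64(19.5)), (np.float64(-18.8), np.float64(19.3)), (np.float64(-19.1), np.float64(19.7)), (np.float64(-18.9), np.float64(19.7))] -64.7860399728764 64.5677953363721 -22.473184193196452 23.77775388252867
scene [(np.float64(-19.6), np.float64(18.6)), (np.float64(-19.7), np.float64(18.4)), (np.float64(-19.7), np.float64(19.1)), (np.float64(-19.7), np.float64(18.8)), (np.float64(-19.5), np.float64(18.9)), (np.float64(-19.4), np.float64(18.6))] -66.12475764960048 65.38037858912466 -24.123519296006297 22.263010623004746
```

View pics/wrist3.png

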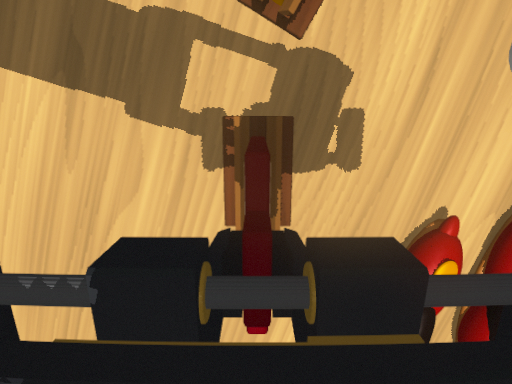

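View pics/scene3.png

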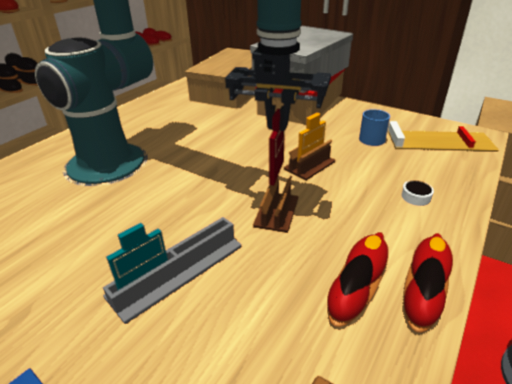

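The wrist picture shows the board at column about 257 over the stand, lips at about 230 and 287. They are symmetric, and the depth fit agrees within about 0.5 mm. Descending.

```bash
python3 -m creep '[[[0,0,0,0,0.02,0,0.8],[0,0,0,2,0.02,0,0.8],[0,0,0,4,0.02,0,0.8],[0,0,0,5.5,0.02,0,0.8],[0,0,0,6.5,0.02,0,0.8],[0,0,0,7.5,0.02,0,0.8],[0,0,0,7.5,0.02,0,0.8]]]' 40
python3 -c "
from h import *
go(527.2,61.7,138,18)"
```

```text
t: 7.22
ee_pos: [527.0, 61.6, 162.3]
tool_rot: [0.572, 0.415, 0.572, -0.416]
contact_force: [1.7, 0.6, -0.4]
grip_width: 11.6
t 7.22 pos [527.   61.6 162.3] x [-0.001 -0.    -1.   ] jaw deg 18.01 j [ 0.07  0.08  2.01  0.    1.05 -0.24] F [ 1.7  0.6 -0.4] w 11.6
rot [ 0.01 -0.02  0.08] cm [2.43 0.03 0.  ]
rot [-1.7999e+02 -1.2000e-01 -3.0000e-02] cm [2.43 0.03 0.  ]
```

```bash
python3 -m creep '[[[0,0,0,0.5,0,0,0.8],[0,0,0,1,0,0,0.8],[0,0,0,1.5,0,0,0.8],[0,0,0,1.9,0,0,0.8],[0,0,0,2.2,0,0,0.8],[0,0,0,2.4,0,0,0.8],[0,0,0,2.4,0,0,0.8]]]' 40
python3 -c "
from h import *
go(527.2,61.7,138,18)
snap('scene','scene4.png')
board('pics/scene4_scene.npz','scene',527,61.7,18,50,165)"
```

```text
t: 8.1
ee_pos: [527.4, 61.6, 138.9]
tool_rot: [0.572, 0.416, 0.572, -0.416]
contact_force: [0.5, 0.1, -1.1]
grip_width: 11.7
t 8.1 pos [527.4  61.6 138.9] x [-0. -0. -1.] jaw deg 18.01 j [ 0.07  0.1   2.03 -0.    1.01 -0.24] F [ 0.5  0.1 -1.1] w 11.7
rot [ 0.01 -0.    0.01] cm [ 0.09 -0.01 -0.01]
rot [-1.7999e+02 -2.0000e-02 -0.0000e+00] cm [ 0.09 -0.01 -0.01]
pics/scene4_scene.npz 516 face: yaw err deg 1.27 lean -0.81 offset 4.63 zrange [ 51.1 153.3]
bottom by L [50.2 51.7 51.3 50.2 52.9 50.9 50.5 51.5 51.1  nan]
  z 60 L range -52.9 46.9
  z 75 L range -52.2 36.8
  z 90 L range -50.7 33.3
  z 105 L range -52.2 9.7
  z 120 L range -50.7 -8.2
  z 135 L range -24.5 -7.5
  z 150 L range -24.1 15.7
```

View pics/scene4.png

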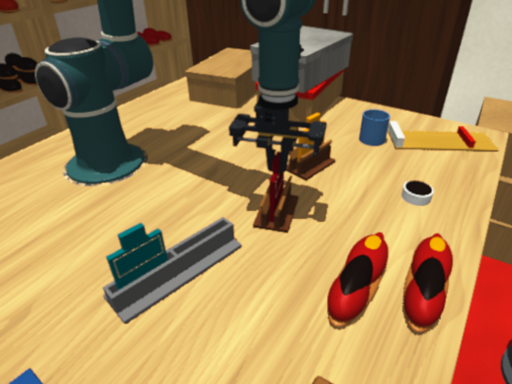

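The scene picture shows the board down between the lips at about (277, 195), with the gripper still on it. It is about 1 mm off the floor, with no contact force beyond noise. Next I'll lower it that last millimetre, open gently and retreat up.

```bash
python3 -m creep '[[[0,0,0,0.1,0,0,0.8],[0,0,0,0.1,0,0,0.8],[0,0,0,0.1,0,0,2.5],[0,0,0,0.1,0,0,5],[0,0,0,0.1,0,0,6],[0,0,0,0.1,0,0,6],[0,0,0,0.1,0,0,6],[0,0,0,0.1,0,0,6],[0,0,0,0.1,0,0,6]]]' 40
```

```text
t: 9.28
ee_pos: [527.4, 61.7, 138.0]
tool_rot: [0.572, 0.416, 0.572, -0.416]
contact_force: [-0.0, 0.5, 1.0]
grip_width: 60.3
```

```bash
python3 -m creep '[[[0,0,0,-1,0,0,6],[0,0,0,-4,0,0,6],[0,0,0,-8,0,0,6],[0,0,0,-13,0,0,6],[0,0,0,-15,0,10,6],[0,0,0,-15,0,16,6],[0,0,0,-15,0,22,6],[0,0,0,-15,0,25,6],[0,0,0,-15,0,25,6],[0,0,0,-15,0,25,6]]]'
python3 - <<'E'
from h import *
go(527,61.7,138,18)
for c in('scene','top'):
    p,d=snap(c,c+'5.png');u,v,w=cloud(c,d)
    for n,(x,y) in dict(mar=(527,62),teal=(441,-263),och=(502,284)).items():
        r=np.hypot(w[:,0]-x,w[:,1]-y);q=w[(r<75)&(w[:,2]>95)&(w[:,2]<165)]
        if len(q)>10:print(c,n,len(q),np.round(np.hstack(sum(map(lambda t:[t] if np.isscalar(t) else [*t],cv2.minAreaRect(q[:,:2].astype(np.float32))),[])),1),'ztop',np.percentile(q[:,2],[90,99]).round(1))
board('pics/scene5_scene.npz','scene',527,61.7,18,50,165)
E
```

```text
t: 10.52
ee_pos: [604.5, -176.1, 288.2]
tool_rot: [0.572, 0.416, 0.572, -0.416]
contact_force: [0.2, 0.2, -0.3]
grip_width: 59.8
t 10.53 pos [ 604.5 -176.1  288.2] x [-0.     0.001 -1.   ] jaw deg 17.95 j [-0.32  0.16  1.67  0.    1.3  -0.64] F [ 0.2  0.2 -0.3] w 59.8
rot [-0.05 -0.04  0.  ] cm [ 15.04  -0.04 -25.  ]
rot [1.7995e+02 0.0000e+00 7.0000e-02] cm [ 15.04  -0.04 -25.  ]
scene mar 369 [528.   57.7  13.   98.3  18.1] ztop [150.5 151.6]
scene teal 1309 [ 442.  -263.1  100.9   15.8   75.3] ztop [148.1 150.5]
scene och 374 [501.7 285.   97.   14.6  78.3] ztop [148.6 152.2]
top mar 496 [527.3  62.2  12.5  99.2  18. ] ztop [150.5 151.9]
top teal 484 [ 441.  -262.   101.    12.8   76.9] ztop [150.1 151.5]
top och 406 [501.7 284.1 100.9  13.   77.8] ztop [151.1 152. ]
pics/scene5_scene.npz 556 face: yaw err deg 1.23 lean -0.66 offset 4.96 zrange [ 50.7 151.4]
bottom by L [50.2 53.2 51.9 50.6 50.3 51.6 53.5 51.4 51.1 94.9]
  z 60 L range -51.3 35.4
  z 75 L range -52.0 35.7
  z 90 L range -52.7 40.7
  z 105 L range -51.8 30.5
  z 120 L range -53.2 45.1
  z 135 L range -24.4 18.3
  z 150 L range -24.6 16.8
```

View pics/scene5.png

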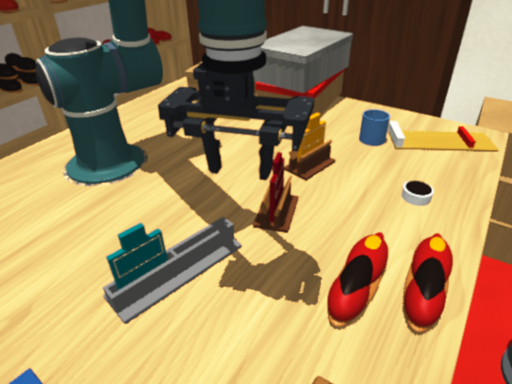

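View pics/top5.png

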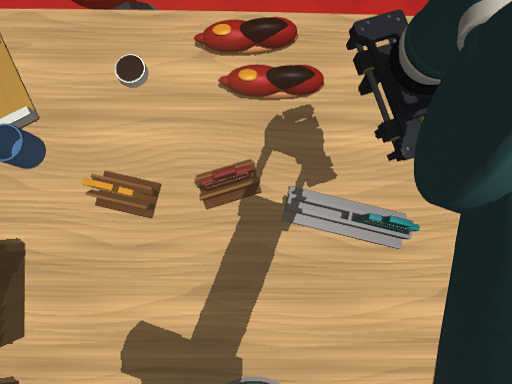

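The top picture shows the maroon board in the stand's slot at (227, 178), inside both ends. Teal at (390, 222) and ochre at (110, 190) haven't moved, and the gripper is clear. Its top is at about 150 mm, so it is on the slot floor.

```bash
python3 -c "
from bench import ctrl
print(ctrl.hand_in())"
```

```text
the job is handed in; nothing more can be done
None
```

The maroon board is now in the empty dark-wood stand's slot, tab up and on the slot floor, and I handed the job in at about 10.6 s. I gripped it by its tab, lifted it 100 mm out of the holder, turned it 31° and lowered it into the slot. I then released it and moved the gripper clear.

**Final checks:**
- **Position:** the top camera puts the board's centre at (527.3, 62.2) mm. The slot's centre measured about (527, 61.7) mm.
- **Turn:** the board's angle was 18.0° against the slot's 18.0°.
- **Depth and lean:** the board's top is about 150–151 mm above the table, as expected for a board on the slot floor. It leans under 1°.
- **Other boards:** teal and ochre are within about 1 mm of where they started.
- **Forces:** wrist force readings at the end of each move stayed under about 2 N.

**One disagreement:** the scene camera put the board's centre about 4 mm off along the slot. It sees the board nearly edge-on, with only part of the face showing. Its face fit also gave about 1.2° of turn. Both are well inside the limits.

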